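# Load a full tape roll in the bench dispenser and lock it

### The arm

A 6-joint arm with a two-finger parallel gripper is mounted at the origin on the work surface. World frame = base frame: x ahead of the robot, y to its left, z up, the work surface at z = 0. Lengths are in mm, angles in rad, forces in N, time in s.
With the tool pointing down it reaches from about 350 to 775 mm from the base axis. Payload 7.3 kg.
Tool frame: the origin (TCP) lies between the finger pads; the fingertips stand 8 mm ahead of it and the grasp point (between the pads) lies 11 mm behind it; y points along the fingers, z is the direction in which the jaws open and shut, and the axes are right-handed (so a half turn about y gives the same grasp; the last joint's range is limited). The gripper opens to 92 mm and grips with 3 to 60 N. Pads are 19 mm wide; open, the fingers measure 130 mm over their backs; the gripper's body (75 mm by 190 mm) begins 47 mm behind the grasp point.
Start: joints at [1.179, 0.342, 1.524, -0, 1.275, -0.146], TCP at [127.733, 509.243, 234.741] pointing down, gripper open.
Joint ranges: [-2.53, 2.53], [-0.77, 2.02], [0.04, 2.7], [-1, 4.14], [0.28, 2.66], [-3.11, 3.11]. Speed limits (rad/s): [2.57, 2.57, 3.14, 3.14, 3.14, 3.14].

### API

Orientations are given as [roll, pitch, yaw] about the fixed x, y, z axes, in that order (R = Rz(yaw) Ry(pitch) Rx(roll)).
In Python, from plant import bot, vision, job gives the robot as it stands. The module is installed in compiled form; this text tells all that it offers.
- The arm moves only by the tool arm_command, never from a script. Its argument "deltas" is a list of rows, each a list of 4 numbers: the shift along the tool's x, y, z in m, then the turn about the tool's y in degrees. In form: [[x, y, z, twist], ...]. A call has 1 to 5 rows; each row shifts and turns the commanded pose from where the row before left it, along the tool's axes as they then stand; what a row does not reach is not made up. A row lasts 1/10 s, in which the tool goes at most 50 mm and 8.59 degrees, less where a joint would pass 70% of its speed; a pose out of reach is approached as far as the arm can. A call is refused whole if a number of a shift passes 0.05 or a number of a turn 8.59, either way. A call with a gripper value outside its range is refused whole. "claw" is the closure in counts, from 0 (fully open) to 255 (shut), set as the call begins (left out, the last holds). The fingers move at their own pace and stop on an object; the grip force is fixed at half the most. Time passes only in rows, so rows that do not move let the fingers close. It gives the time, the measured TCP pose, the force and the opening at its end, in the units of the state.
- bot.get_obs(): the state, without advancing time (a new reading comes with each control period).
- vision.capture(name): name is "scene" or "top"; returns a dict with "img" (400x640x3 uint8, red, green, blue), "camera_matrix" (3x3 intrinsics, pixels), "dist_coeffs" ([k1, k2, p1, p2, k3] as OpenCV has them; the pictures are not rectified), "world_to_cam" (4x4, takes a point from world to camera coordinates). Camera axes: x right, y down, z forward; pixel columns grow to the right and rows downward; lengths in mm; the calibration is good to about 2 mm. A picture is of the moment at which its call begins. There is no depth.
- job.close_job(): hands the job in, once; it reports no verdict.
Trained networks look in a picture, given as the dict that the camera call returned (one of the last four; its "shot" number tells which), for a name from the list of things; names that differ only in an ending like _2 or _b are one class to them, and where a whole thing is asked for, a point or a joint stands for the part that bears it (a point fixed in the world has none). Each returns a list of dicts, best first, with "confidence" (0 to 1); they miss things now and then, are a little off and sometimes report something else, mostly with a low value. They report only what shows in the picture. A call takes as long as a camera call. They do not tell look-alikes from the thing itself.
- vision.find_in(picture, name): "xyz" ([x, y, z] in mm, in the coordinates of the camera as it stood for that picture, good to about 4 mm: the middle of the surface that is visible of it).
- vision.regions_of(picture, name): "mask" (400x640 bool, what is visible of it).
The state is a dict: "time": time; "joint_positions": joint angles; "dq": joint speeds; "tau": joint torques, N m; "tool_pos": TCP position; "tcp_rot": TCP orientation; "contact_force": force on the tool from outside, world axes, zero at the start; "moment": the same for the moment, N m; "grip_width": finger opening in mm.
Only numpy, scipy, OpenCV 4.12 (cv2) and the standard library are available. Lean on these libraries where they do the work, as an engineer would, in place of code of your own. Each camera call takes 0.05 s, during which the arm holds its last target. There are 200 camera calls.

### The job

Lift the full roll of packing tape out of the moulded tray and set it in the cradle of the bench tape dispenser, between the fixed cheek and the drawn-out sliding carriage. Then push the carriage fully home, so that its hub goes into the roll's core, and only after that swing its lock lever all the way across to lock it. Leave the nearly used-up roll in its pocket and the other things on the bench where they are.

Things in the scene. Friction and masses are not known exactly. Their poses are not given: they have to be found in the camera images.
- full_roll: Full roll of packing tape: amber ring standing on its rim in a tray pocket, outer diameter 104 mm, bore 76 mm (wall 14 mm), 48 mm wide, about 0.25 kg. Origin at its centre; its y axis is the roll's axis (level), the flat side faces lie 24 mm either way along y. Can be pinched from above across the 48 mm width at the top of the ring, 120 mm above the bench in the tray.
- used_roll: The nearly used-up roll in the tray's other pocket (which pocket varies): outer diameter only 84 mm, bore 76 mm, 48 mm wide. To be left alone. Origin at its centre, y along its axis.
- roll_tray: Pale moulded pulp tray, fixed, 270 mm (its x) by 70 mm (its y), origin at the centre of its underside. Two V-shaped pockets 65 mm either way from the middle along x, each holding a roll with its axis along the tray's y; side walls 45 mm high, 4 mm clear of the rolls' side faces.
- dispenser: Bench tape dispenser, fixed: grey base plate 130 (its x) by 280 mm (its y), 12 mm thick. y is the slide direction: fixed cheek at the +y end, carriage at the -y end, moving to +y to go home. Two round bars along y, from y = -75 to +27 mm, form the cradle. A blade plate 47 mm high stands at x = +66 mm. Origin on the bench under the seated roll's centre.
- cheek (a point): Middle of the inner face of the dispenser's fixed cheek, 72 mm above the bench: an upright plate 74 mm wide, 10 mm thick, its top 97 mm above the bench, 25 mm to +y of the seat. A round stub of radius 25 mm reaches 10 mm from it towards the carriage. Axes as dispenser.
- cradle (a point): Point of the dispenser, 27 mm to -y of the seat and 72 mm above the bench, where the roll's centre can best be set down, axis along y, resting on the two bars: its side faces then clear the fixed stub by 18 mm and the drawn-out carriage's hub by at least 18 mm. Axes as dispenser.
- seat (a point): Point of the dispenser where the roll's centre is when the carriage is home: the carriage pushes the roll along the bars up to the fixed cheek. Axes as dispenser.
- carriage (a joint): Slide position of the carriage in m: 0 fully home (a hard stop, the flange face then 25 mm from the seat), larger the further it is drawn out along the dispenser's -y; starts 0.070 to 0.090 out. It stays where it is left; about 3 N of friction.
- push_face (a point): Rear (-y) face of the carriage's round flange, on its centre line, 92 mm above the bench; moves with it. Flange: disc of radius 36 mm, 8 mm thick, centre 72 mm above the bench. On its front a hub of radius 33 mm, 25 mm long, conical nose. Behind it a block 70 mm wide, 52 mm long, top at 50 mm. Push here to the dispenser's +y to slide it home. Axes as dispenser.
- lock_lever (a joint): Angle of the lock lever on top of the carriage in rad: 0 = trailing straight back (dispenser's -y, unlocked), pi/2 = straight across, along the dispenser's +x (locked, hard stop); it turns counter-clockwise from above about an upright axis. Starts 0 to 0.35; stays where it is left; needs about 1 N at the knob.
- lever_pivot (a point): Point on the lever's upright hinge axis, 78 mm above the bench (28 mm above the carriage block; the pivot boss has radius 13 mm and its top is 68 mm above the bench), 29 mm behind the flange's rear face. Moves with the carriage.
- lever_knob (a point): Centre of the lever's upright black knob: radius 7 mm, reaching from 63 to 96 mm above the bench (this point at 78 mm), 60 mm from the pivot. The lever arm below it is 16 mm wide. Push the knob round with the closed fingertips, or pinch it.
- marker: Black marker pen, 135 mm long, 17 mm thick, lying beside the tray. Bystander; origin under its middle.
- box_cutter: Grey box cutter, 28 by 130 mm, 14 mm high, lying on the robot's side of the dispenser. Bystander; origin under its middle.
- stapler: Black stapler, 150 by 36 mm, 65 mm high, at the far side of the bench. Bystander; origin under its middle.
- tub: Clear food tub with a black lid, 128 by 168 mm, 56 mm high, at the far right. Bystander; origin under its middle.
- empty_core: Empty cardboard tape core lying flat, diameter 82 mm, 48 mm high, at the far side. Bystander; origin under its middle.
- small_carton: Small closed carton, 100 by 140 mm, 70 mm high, at the near right. Bystander; origin under its middle.
There are look-alikes about, which are no part of the job. What is shaped like the full_roll but red or turquoise is not meant.

How it is judged (in metres and radians):
On the way, in this order (a step that is already met when the one before it is completed fails the run):
1. the full roll rests in the cradle, let go, with the carriage still drawn out (x of full_roll in the frame of seat between -0.006 and 0.006 m and z of full_roll in the frame of seat between -0.005 and 0.005 m and y of full_roll in the frame of seat between -0.055 and -0.008 m and angle between the y axis of full_roll and the y axis of dispenser, either way round below 0.2 rad and contact force between the fingers and full_roll below 0.1 N and value of joint carriage above 0.03 m and value of joint lock_lever below 0.8 rad), for 0.2 s.
2. the carriage is pushed home with the roll seated, the lever still unlocked (distance between full_roll and seat below 0.008 m and angle between the y axis of full_roll and the y axis of dispenser, either way round below 0.12 rad and value of joint carriage below 0.004 m and value of joint lock_lever below 0.8 rad), for 0.1 s.
3. the lock lever is swung across with the carriage home (distance between full_roll and seat below 0.008 m and angle between the y axis of full_roll and the y axis of dispenser, either way round below 0.12 rad and value of joint carriage below 0.004 m and value of joint lock_lever above 1.42 rad), for 0.2 s.
At the end, for the whole second after the job is handed in: The full roll sits in the dispenser within 8 mm of its seat and 0.12 rad of the slide direction, the carriage is home within 4 mm, the lock lever is at least 1.42 rad across (full is 1.57), all at rest; the other things are where they were within 40 mm (all of step 3 and linear speed of full_roll below 0.02 m/s and velocity of joint lock_lever below 0.05 rad/s and velocity of joint carriage below 0.01 m/s); the robot touches nothing.
It fails at once if the nearly used-up roll is taken from its pocket (moved over 20 mm) (distance of used_roll from where it was at the start of the episode above 0.02 m).
It fails at once if another thing on the bench is displaced by more than 40 mm (distance of any of marker, box_cutter, stapler, tub, empty_core, small_carton from where it was at the start of the episode above 0.04 m).
It also fails if it takes over 64 s, if anything falls off the work surface, if the arm or the gripper's body presses on something with over 40 N, if the wrist force passes 120 N, or if a joint passes its speed limit or range.

## Working session

There is one attempt and no reset: what is moved stays moved. The work goes in short steps, Python scripts to look and compute and a tool call to move; the robot and the scene stay as the last step left them, time stands still between calls to the robot, and variables do not carry over. Pictures are saved under pics/ and viewed, about 8 in all and at most 12, crops included, and the job is handed in when it is done.

Besides the shell and the picture viewer there is one more tool, called after ">>>" in YAML: its name, and indented under it one key for each argument. arm_command: Moves the arm, as the interface text tells. Its arguments: {"type":"object","properties":{"deltas":{"type":"array","items":{"type":"array","items":{"type":"number"}}},"claw":{"type":"number"}},"required":["deltas"]}

```bash
mkdir -p pics
cat > h.py <<'E'
import numpy as np, cv2
from plant import bot, vision, job
def cap(n, save=None):
    p=vision.capture(n)
    if save: cv2.imwrite(f'pics/{save}.png', p['img'][:,:,::-1])
    return p
def c2w(p,X):
    T=np.linalg.inv(p['world_to_cam']); return T[:3,:3]@np.array(X)+T[:3,3]
def pix2w(p,uv,z):
    u=cv2.undistortPoints(np.array([[uv]],float),p['camera_matrix'],np.array(p['dist_coeffs']))[0,0]
    T=np.linalg.inv(p['world_to_cam']); d=T[:3,:3]@np.array([u[0],u[1],1]); o=T[:3,3]
    return o+d*(z-o[2])/d[2]
def w2pix(p,X):
    W=np.array(p['world_to_cam'],float)
    return cv2.projectPoints(np.array(X,float).reshape(-1,3),cv2.Rodrigues(W[:3,:3])[0],W[:3,3],p['camera_matrix'],np.array(p['dist_coeffs']))[0][:,0]
E
python3 - <<'E'
from h import *
o=bot.get_obs(); print(o['tool_pos'],o['tcp_rot'],o['time'],o['grip_width'])
for n in ('top','scene'):
    p=cap(n,n+'0'); print(n, c2w(p,[0,0,0]))
    for k in ['full_roll','used_roll','roll_tray','dispenser','carriage','lock_lever','push_face','lever_knob','lever_pivot','cheek']:
        try: print(k,[(np.round(c2w(p,r['xyz'])).tolist(),np.round(w2pix(p,c2w(p,r['xyz']))[0]).tolist(),round(r['confidence'],2)) for r in vision.find_in(p,k)])
        except Exception as e: print(k,e)
a=cv2.imread('pics/top0.png')
E
```

```text
[127.56913411 508.82344127 234.01585419] [-1.57242924e+00  2.38003269e-04 -2.45809662e-01] 0.0 91.85938832331156
top [359.9109234  -45.79507659 992.93290899]
full_roll [([579.0, 152.0, 106.0], [242.0, 173.0], 0.79), ([248.0, 227.0, 93.0], [210.0, 309.0], 0.77), ([571.0, 374.0, 83.0], [159.0, 180.0], 0.67), ([377.0, 324.0, 88.0], [173.0, 256.0], 0.64), ([792.0, -104.0, 52.0], [340.0, 100.0], 0.64)]
used_roll [([461.0, 184.0, 86.0], [231.0, 221.0], 0.85), ([521.0, -152.0, 13.0], [360.0, 199.0], 0.6)]
roll_tray [([516.0, 160.0, 32.0], [245.0, 202.0], 0.67), ([519.0, -188.0, 67.0], [376.0, 196.0], 0.47)]
dispenser [([523.0, -152.0, 6.0], [360.0, 199.0], 0.79), ([794.0, -104.0, 55.0], [340.0, 99.0], 0.4)]
carriage [([519.0, -192.0, 62.0], [377.0, 196.0], 0.67)]
lock_lever [([521.0, -230.0, 61.0], [392.0, 195.0], 0.67)]
push_face [([519.0, -191.0, 67.0], [377.0, 196.0], 0.94), ([463.0, 182.0, 88.0], [231.0, 220.0], 0.56)]
lever_knob [([518.0, -228.0, 64.0], [391.0, 196.0], 0.78), ([520.0, -190.0, 61.0], [376.0, 196.0], 0.43)]
lever_pivot [([522.0, -225.0, 66.0], [390.0, 195.0], 0.6)]
cheek
[... 295 characters left out ...]
sed_roll [([483.0, 183.0, 80.0], [395.0, 172.0], 0.68), ([550.0, -169.0, 12.0], [292.0, 236.0], 0.48)]
roll_tray [([595.0, 146.0, 34.0], [398.0, 213.0], 0.84), ([482.0, 184.0, 81.0], [395.0, 171.0], 0.16)]
dispenser [([552.0, -169.0, 7.0], [292.0, 237.0], 0.95), ([412.0, -494.0, 71.0], [167.0, 220.0], 0.6)]
carriage [([534.0, -196.0, 63.0], [280.0, 225.0], 0.61), ([552.0, -170.0, 9.0], [292.0, 237.0], 0.6)]
lock_lever []
push_face [([532.0, -191.0, 63.0], [282.0, 224.0], 0.58)]
lever_knob [([528.0, -231.0, 66.0], [267.0, 227.0], 0.5)]
lever_pivot [([531.0, -232.0, 65.0], [268.0, 228.0], 0.69)]
cheek [([547.0, -171.0, 11.0], [291.0, 236.0], 0.83), ([598.0, 149.0, 34.0], [399.0, 213.0], 0.22)]
```

Run:
```python
import cv2
a=cv2.imread('pics/top0.png'); c=a[80:330,120:430]; cv2.imwrite('pics/topcrop.png',cv2.resize(c,None,fx=2.4,fy=2.4,interpolation=cv2.INTER_CUBIC))
```

```text
(no output)
```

View pics/scene0.png

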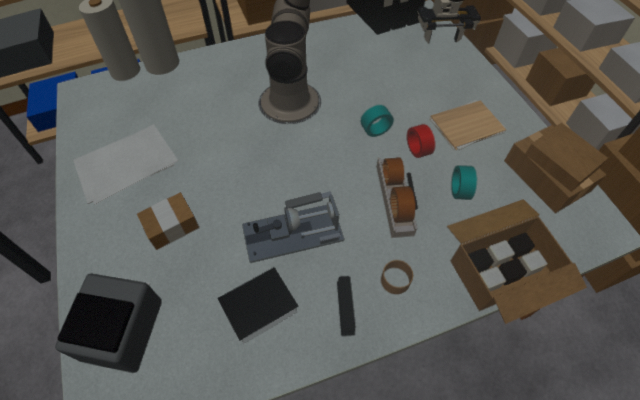

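View pics/topcrop.png

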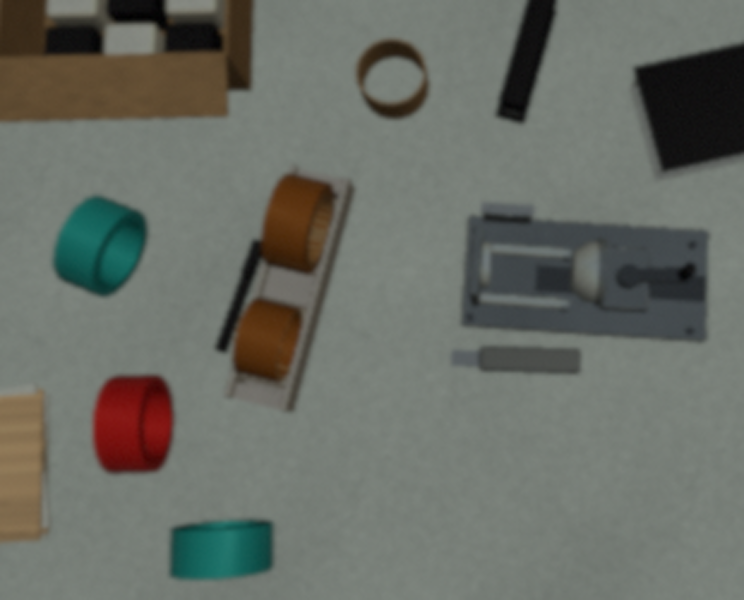

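Scene view: candidates for the full roll, as top-camera pixels:
- Amber ring at the far end of the tray (242,173), bigger.
- Amber ring at the near end (231,221), smaller, so this is the used roll.
- Turquoise rings at (159,180) and (210,309).
- Red ring at (173,256).

By colour and size I choose (242,173). The crop also shows the dispenser plate corners, with the lever trailing back to the right at about (407,193). I'll measure precisely by fitting models to the images.

```bash
cat > fit.py <<'E'
from h import *
from scipy.optimize import minimize
def hullmask(p,P):
    m=np.zeros((1600,2560),np.uint8); q=np.round(cv2.convexHull(w2pix(p,P).astype(np.float32))*4).astype(np.int32)
    cv2.fillConvexPoly(m,q,1); return cv2.resize(m.astype(np.float32),(640,400),interpolation=cv2.INTER_AREA)
def obs_amber(p,c,r):
    h=cv2.cvtColor(p['img'],cv2.COLOR_RGB2HSV); m=((h[...,0]>4)&(h[...,0]<22)&(h[...,1]>110)).astype(np.uint8)
    u=w2pix(p,c)[0]; n,l,s,ce=cv2.connectedComponentsWithStats(m)
    ids=[i for i in range(1,n) if s[i,4]>25 and np.hypot(*(ce[i]-u))<r]
    k=np.isin(l,ids).astype(np.uint8); pts=np.argwhere(k)[:,::-1]
    o=np.zeros((400,640),np.uint8); cv2.fillConvexPoly(o,cv2.convexHull(pts.astype(np.int32)),1); return o.astype(np.float32)
t=np.linspace(0,2*np.pi,48)
def cyl(x,y,z,a,R):
    return np.array([[x,y,z]+R*np.cos(s)*np.array([np.cos(a),np.sin(a),0])+R*np.sin(s)*np.array([0,0,1])+d*np.array([-np.sin(a),np.cos(a),0]) for d in(-24,24) for s in t])
def box(x,y,a,lx,ly,z0,z1):
    c,s=np.cos(a),np.sin(a)
    return np.array([[x+c*u-s*v,y+s*u+c*v,z] for u in(-lx/2,lx/2) for v in(-ly/2,ly/2) for z in(z0,z1)])
def fit(model,views,x0,st):
    def f(v):
        return sum(np.abs(hullmask(p,model(v))-m).sum()/m.sum() for p,m in views)
    sim=np.array([x0]+[np.array(x0)+np.eye(len(x0))[i]*st[i] for i in range(len(x0))])
    r=minimize(f,x0,method='Nelder-Mead',options=dict(initial_simplex=sim,xatol=.02,fatol=1e-4)); return r.x,r.fun
E
python3 - <<'E'
from fit import *
P={n:cap(n) for n in('top','scene')}
c=[582,150,80]
V=[(P[n],obs_amber(P[n],c,16)) for n in P]; print([m.sum() for _,m in V])
for vs in (V,V[:1],V[1:]):
    x,f=fit(lambda v:cyl(v[0],v[1],68,v[2]/50,52),vs,[582,150,-14],[10,10,6]); print('roll',x[:2],x[2]/50,f)
# dispenser plate corners from crop
top=P['top']
uv=[(469,216),(707,231),(705,341),(463,325)]
W=np.array([pix2w(top,(120+(u+.5)/2.4-.5,80+(v+.5)/2.4-.5),12) for u,v in uv]); print(W.round(1)); 
print('centre',W.mean(0), 'lens',[np.linalg.norm(W[i]-W[(i+1)%4]).round(1) for i in range(4)])
d=(W[0]-W[1])+(W[3]-W[2]); print('yaw',np.arctan2(-d[0],d[1])); d=(W[0]-W[3])+(W[1]-W[2]);print(np.arctan2(d[1],d[0]))
for nm,u,v,z in(('knob',687,270,96),('pivot',628,276,68)): print(nm,pix2w(top,(120+u/2.4,80+v/2.4),z))
# carton masks for dispenser overlay image
vis=[]
for n in P:
    im=P[n]['img'].copy(); 
    for r in vision.regions_of(P[n],'dispenser')[:1]:
        m=r['mask'].astype(np.uint8); print(n,m.sum(),r['confidence'])
        np.save(f'disp_{n}.npy',m)
E
```

```text
[np.float32(949.0), np.float32(720.0)]
roll [588.99998982 157.2337624 ] -0.2953195738275128 0.30826765298843384
roll [587.93394947 155.61712496] -0.24490325635220123 0.10774499177932739
roll [588.24963572 160.34902033] -0.3426415770308786 0.15477430820465088
[[ 606.9  -30.7   12. ]
 [ 582.6 -305.7   12. ]
 [ 455.2 -295.1   12. ]
 [ 479.6  -21.4   12. ]]
centre [ 531.07190621 -163.25351031   12.        ] lens [np.float64(276.1), np.float64(127.9), np.float64(274.7), np.float64(127.7)]
yaw -0.08853831340729315
-0.07812267118479257
knob [ 521.35529093 -260.43353188   96.        ]
pivot [ 521.26758787 -203.00001675   68.        ]
top 4986 0.8
scene 433 0.72
```

```bash
cat > ov.py <<'E'
from h import *
def F(o,a): 
    c,s=np.cos(a),np.sin(a); return lambda P:[[o[0]+c*x-s*y,o[1]+s*x+c*y,z] for x,y,z in P]
def disc(R,y,z=72): return [[R*np.cos(t),y,z+R*np.sin(t)] for t in np.linspace(0,2*np.pi,40)]
def overlay(pics,o,a,q,th,name,sc=4):
    f=F(o,a); outs=[]
    for n,(u0,v0,w,h) in pics:
        p=cap(n); im=cv2.resize(p['img'][v0:v0+h,u0:u0+w,::-1],None,fx=sc,fy=sc,interpolation=cv2.INTER_CUBIC)
        def dr(P,c):
            k=(w2pix(p,f(P))-[u0,v0]+.5)*sc-.5; cv2.polylines(im,[np.round(k).astype(np.int32)],False,c,1)
        dr([[-65,-240,12],[65,-240,12],[65,40,12],[-65,40,12],[-65,-240,12]],(0,255,0))
        dr([[-37,25,97],[37,25,97],[37,35,97],[-37,35,97],[-37,25,97]],(0,0,255))
        dr(disc(25,15),(0,255,255)); dr(disc(36,-25-q),(255,255,0)); dr(disc(33,-25-q),(255,0,255))
        pv=np.array([0,-62-q,68]); dr([pv,[60*np.sin(th),-62-q-60*np.cos(th),96]],(0,128,255))
        outs.append(im)
    for i,im in enumerate(outs): cv2.imwrite(f'pics/{name}{i}.png',im)
E
python3 - <<'E'
from ov import *
a=-0.083; c=np.array([531,-163]); s=100
o=c+s*np.array([-np.sin(a),np.cos(a)]); print(o)
overlay([('top',(305,155,120,80)),('scene',(235,180,120,90))],o,a,0.08*1000,0.05,'ovA',5)
a=cv2.imread('pics/ovA0.png');b=cv2.imread('pics/ovA1.png');b=cv2.resize(b,(600,450))
cv2.imwrite('pics/ovA.png',cv2.resize(np.vstack([a,b]),None,fx=.7,fy=.7) if a.shape[0]+450>860 else np.vstack([a,b])[:860])
E
```

```text
[539.2904735 -63.3442523]
```

View pics/ovA0.png

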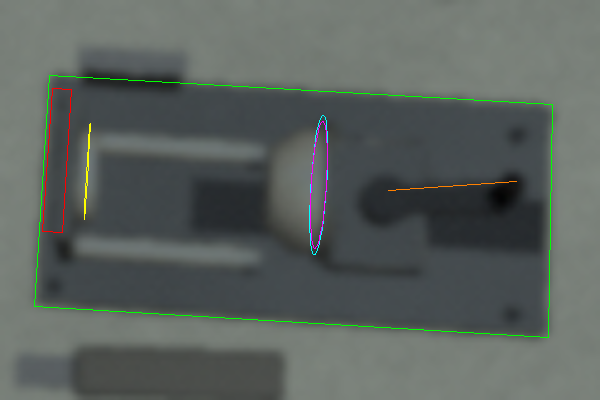

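View pics/ovA1.png

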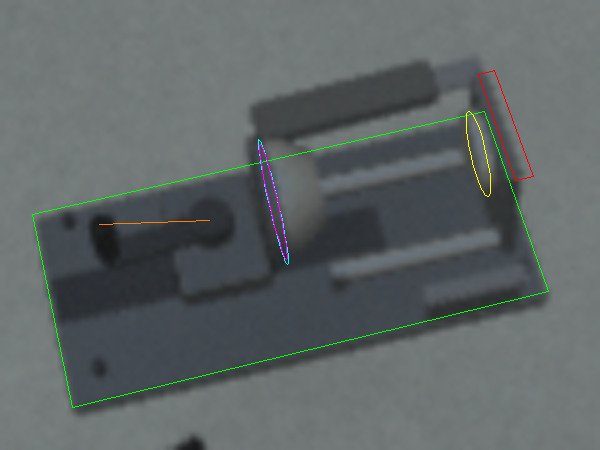

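```bash
cat > tri.py <<'E'
from h import *
def ray(p,uv):
    a=pix2w(p,uv,0); o=np.linalg.inv(p['world_to_cam'])[:3,3]; d=a-o; return o,d/np.linalg.norm(d)
def tri(ps,uvs):
    A=np.zeros((3,3));b=np.zeros(3)
    R=[ray(p,u) for p,u in zip(ps,uvs)]
    for o,d in R: M=np.eye(3)-np.outer(d,d); A+=M; b+=M@o
    X=np.linalg.solve(A,b); return X,max(np.linalg.norm((np.eye(3)-np.outer(d,d))@(X-o)) for o,d in R)
E
python3 - <<'E'
from tri import *
T,S=cap('top'),cap('scene')
t=lambda u,v:(305+(u+.5)/5-.5,155+(v+.5)/5-.5)
s=lambda u,v:(235+(u+.5)/5-.5,180+(v+.5)/5-.5)
f=dict(bar_hi=((265,152),(330,270)),bar_lo=((260,258),(322,186)),bar_hi_far=((95,141),(497,236)),bar_lo_far=((78,244),(462,156)),knobtop=((507,183),(104,222)),boss=((383,200),(210,220)),
 plateTR=((552,104),(72,407)),plateBR=((548,337),(33,214)),plateTL=((50,76),(548,291)),plateBL=((35,306),(485,111)),hubtip=((268,190),(325,200)),stub=((92,168),(480,160)))
for k,(a,b) in f.items():
    X,e=tri([T,S],[t(*a),s(*b)]); print(k,X.round(1),round(e,1))
E
```

```text
bar_hi [ 558.  -145.5   25.6] 0.5
bar_lo [ 501.2 -136.1   25.8] 5.2
bar_hi_far [567.9 -49.7  23.4] 3.9
bar_lo_far [509.7 -43.9  21.5] 1.1
knobtop [ 524.8 -261.1   94.3] 0.7
boss [ 523.5 -203.3   60.9] 0.3
plateTR [ 584.3 -307.8   11.6] 0.1
plateBR [ 454.6 -296.8   12.3] 0.1
plateTL [607.  -29.   11.2] 0.3
plateBL [478.  -18.2  11.7] 0.4
hubtip [ 531.4 -140.7   59.5] 2.8
stub [543.  -49.7  69.6] 1.6
```

I triangulated these features from both views:
- **Plate:** centre (531,-163), yaw -0.083.
- **Bars:** front end near y = -141, which puts the dispenser origin near (537,-65).
- **Carriage:** about 76 mm out.
- **Lever:** near 0.
- **Full roll:** near (588,157), yaw about -0.27.

Next I move above the roll.

>>> arm_command:
  deltas:
    - [0.027,0,-0.0108,1.4]
    - [0.027,0,-0.0108,0]
    - [0.027,0,-0.0108,0]
    - [0.027,0,-0.0108,0]
    - [0.027,0,-0.0108,0]
  claw: 0

```text
time: 2.0
tool_pos: [244.6, 421.0, 234.8]
tcp_rot: [-1.57, -0.0, -0.27]
contact_force: [0.5, 0.3, -0.5]
grip_width: 92.1
```

>>> arm_command:
  deltas:
    - [0.027,0,-0.0108,0]
    - [0.027,0,-0.0108,0]
    - [0.027,0,-0.0108,0]
    - [0.027,0,-0.0108,0]
    - [0.027,0,-0.0108,0]

```text
time: 2.5
tool_pos: [360.4, 332.8, 234.8]
tcp_rot: [-1.571, -0.0, -0.27]
contact_force: [-0.2, -0.1, -0.2]
grip_width: 92.0
```

>>> arm_command:
  deltas:
    - [0.027,0,-0.0108,0]
    - [0.027,0,-0.0108,0]
    - [0.027,0,-0.0108,0]
    - [0.027,0,-0.0108,0]
    - [0.027,0,-0.0108,0]

```text
time: 3.0
tool_pos: [476.1, 244.7, 234.8]
tcp_rot: [-1.571, -0.0, -0.27]
contact_force: [0.4, 0.6, -0.7]
grip_width: 91.7
```

>>> arm_command:
  deltas:
    - [0.027,0,-0.0108,0]
    - [0.027,0,-0.0108,0]
    - [0.027,0,-0.0108,0]
    - [0.025,0,-0.0108,0]
    - [0,0,0,0]

```text
time: 3.5
tool_pos: [568.0, 173.3, 234.2]
tcp_rot: [-1.571, -0.001, -0.273]
contact_force: [-0.3, -0.8, 0.5]
grip_width: 92.2
```

```bash
cat > d.py <<'E'
from h import *
def delta(x,y,z,yaw):
    o=bot.get_obs(); p=o['tool_pos']; r=o['tcp_rot']; a=r[2]
    w=np.array([x,y,z])-p
    tx=np.array([np.cos(yaw),np.sin(yaw)]); tz=np.array([-np.sin(yaw),np.cos(yaw)])
    print('t',round(o['time'],2),'pos',np.round(p,1),'rot',np.round(r,3),'F',np.round(o['contact_force'],1),'w',round(o['grip_width'],1))
    print('in axes after twist: x %.1f y %.1f z %.1f mm twist %.2f deg'%(w[:2]@tx,-w[2],w[:2]@tz,-np.degrees(yaw-a)))
E
python3 -c "
from d import *
delta(588.5,157,104,-0.27)
T=cap('top','t1');S=cap('scene','s1')
a=T['img'][120:260,190:320,::-1];b=S['img'][140:260,350:460,::-1]
a=cv2.resize(a,(390,420),interpolation=cv2.INTER_CUBIC);b=cv2.resize(b,(385,420),interpolation=cv2.INTER_CUBIC)
cv2.imwrite('pics/g1.png',np.hstack([a,b]))"
```

```text
t 3.5 pos [568.  173.3 234.2] rot [-1.571e+00 -1.000e-03 -2.730e-01] F [-0.3 -0.8  0.5] w 92.2
in axes after twist: x 24.1 y 130.2 z -10.3 mm twist -0.19 deg
```

View pics/g1.png

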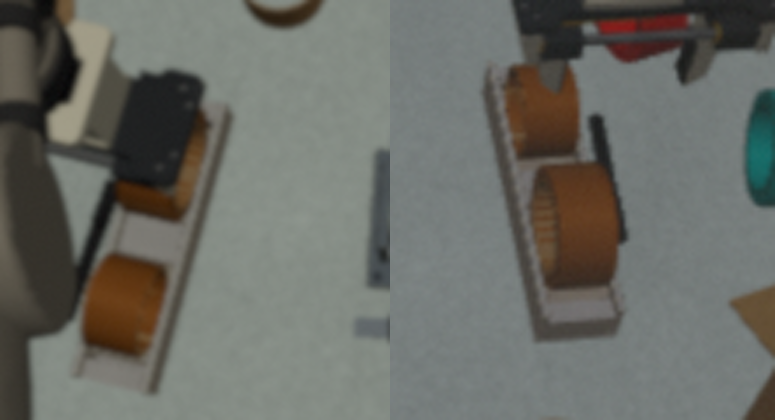

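The close crop confirms it: the large amber ring fills the far pocket, at about (165,175) left and (575,225) right, and the smaller amber one is in the near pocket. I'll centre and descend.

>>> arm_command:
  deltas:
    - [0.012,0,-0.005,0]
    - [0.012,0,-0.005,-0.6]
    - [0,0.02,0,0]
    - [0,0.025,0,0]
    - [0,0.025,0,0]

```text
time: 4.1
tool_pos: [587.0, 159.3, 164.3]
tcp_rot: [-1.57, -0.001, -0.259]
contact_force: [0.1, 0.1, 0.1]
grip_width: 91.7
```

>>> arm_command:
  deltas:
    - [0,0.02,0,0]
    - [0,0.015,0,0]
    - [0,0,0,0]
    - [0,0,0,0]

```text
time: 4.5
tool_pos: [586.8, 159.5, 130.1]
tcp_rot: [-1.571, -0.0, -0.259]
contact_force: [0.5, -0.2, 0.6]
grip_width: 91.7
```

```bash
python3 -c "
from d import *
delta(588.5,157,104,-0.26)
S=cap('scene')
b=S['img'][140:260,350:460,::-1]
b=cv2.resize(b,(550,600),interpolation=cv2.INTER_CUBIC)
cv2.imwrite('pics/g2.png',b)"
```

```text
t 4.5 pos [586.8 159.5 130.1] rot [-1.571 -0.    -0.259] F [ 0.5 -0.2  0.6] w 91.7
in axes after twist: x 2.3 y 26.1 z -2.0 mm twist 0.03 deg
```

View pics/g2.png

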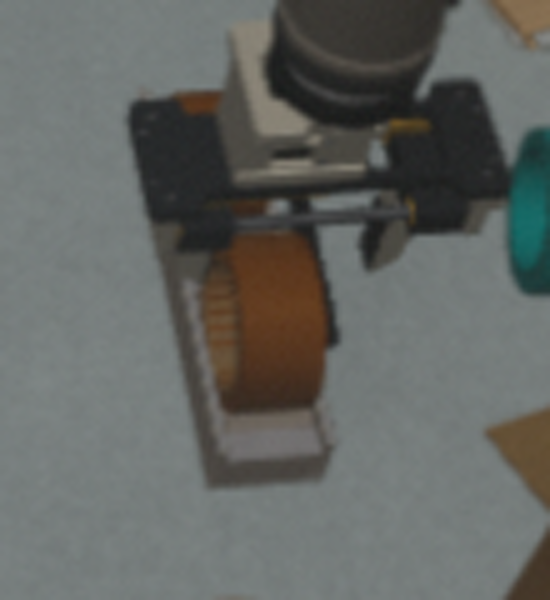

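The fingers straddle the ring top, which sits at about (285,240) between the fingers at about 215 and 370. Now the descent and the close.

>>> arm_command:
  deltas:
    - [0.002,0.009,-0.002,0]
    - [0,0.009,0,0]
    - [0,0.009,0,0]
    - [0,0,0,0]

```text
time: 4.95
tool_pos: [586.7, 157.0, 100.9]
tcp_rot: [-1.572, 0.003, -0.26]
contact_force: [0.5, -0.2, 0.4]
grip_width: 92.1
```

>>> arm_command:
  deltas:
    - [0,0,0,0]
    - [0,0,0,0]
    - [0,0,0,0]
    - [0,0,0,0]
    - [0,0,0,0]
  claw: 255

```text
time: 5.45
tool_pos: [587.8, 157.2, 102.9]
tcp_rot: [-1.571, -0.0, -0.26]
contact_force: [0.5, -0.5, 0.3]
grip_width: 56.4
```

>>> arm_command:
  deltas:
    - [0,0,0,0]
    - [0,0,0,0]
    - [0,0,0,0]
    - [0,0,0,0]

```text
time: 5.85
tool_pos: [587.7, 157.1, 102.9]
tcp_rot: [-1.571, -0.0, -0.26]
contact_force: [0.0, -0.7, 0.9]
grip_width: 47.8
```

Grip width 47.8 mm, so the roll is held. Lifting.

>>> arm_command:
  deltas:
    - [0,-0.01,0,0]
    - [0,-0.02,0,0]
    - [0,-0.025,0,0]
    - [0,-0.025,0,0]
    - [0,-0.025,0,0]

```text
time: 6.35
tool_pos: [587.5, 157.2, 209.0]
tcp_rot: [-1.571, 0.0, -0.26]
contact_force: [1.0, 0.1, -2.3]
grip_width: 47.5
```

>>> arm_command:
  deltas:
    - [0,-0.02,0,0]
    - [0,0,0,-5.1]
    - [0,0,0,-5.0]
    - [0,0,0,0]

```text
time: 6.75
tool_pos: [587.6, 157.2, 228.2]
tcp_rot: [-1.571, -0.0, -0.083]
contact_force: [0.1, -0.0, -1.8]
grip_width: 47.6
```

```bash
python3 -c "
from d import *
delta(534.8,-91,107,-0.083)
"
```

```text
t 6.75 pos [587.6 157.2 228.2] rot [-1.571 -0.    -0.083] F [ 0.1 -0.  -1.8] w 47.6
in axes after twist: x -32.0 y 121.2 z -251.7 mm twist 0.02 deg
```

>>> arm_command:
  deltas:
    - [-0.0032,0,-0.02,0]
    - [-0.0032,0,-0.026,0]
    - [-0.0032,0,-0.027,0]
    - [-0.0032,0,-0.027,0]
    - [-0.0032,0,-0.026,0]

```text
time: 7.25
tool_pos: [560.8, 32.0, 227.8]
tcp_rot: [-1.571, 0.0, -0.086]
contact_force: [-0.4, -0.6, -1.6]
grip_width: 47.8
```

>>> arm_command:
  deltas:
    - [-0.0032,0,-0.026,0]
    - [-0.0032,0,-0.026,0]
    - [-0.0032,0,-0.026,0]
    - [-0.0032,0,-0.026,0]
    - [-0.0032,0,-0.021,0]

```text
time: 7.75
tool_pos: [534.4, -91.6, 227.8]
tcp_rot: [-1.571, 0.0, -0.087]
contact_force: [-0.2, 0.4, -1.5]
grip_width: 47.5
```

>>> arm_command:
  deltas:
    - [0,0.025,0,0]
    - [0,0.025,0,0]
    - [0,0.02,0,0]
    - [0,0,0,0]
    - [0,0,0,0]

```text
time: 8.25
tool_pos: [535.1, -90.3, 158.1]
tcp_rot: [-1.571, 0.0, -0.085]
contact_force: [-0.2, -0.3, -2.5]
grip_width: 47.8
```

Run:
```python
from d import *
from ov import *
from fit import *
delta(534.8,-91,107,-0.083)
o=bot.get_obs()['tool_pos']; S=cap('scene')
m=obs_amber(S,[o[0],o[1],o[2]-35],25); print(m.sum())
x,f=fit(lambda v:cyl(v[0],v[1],o[2]-35,v[2]/50,52),[(S,m)],[o[0],o[1],-4],[8,8,5]); print(x[:2]-o[:2],x[2]/50,f)
overlay([('scene',(235,150,120,120))],[537,-65],-0.083,76,0.02,'ovB',5)
```

```text
t 8.25 pos [535.1 -90.3 158.1] rot [-1.571  0.    -0.085] F [-0.2 -0.3 -2.5] w 47.8
in axes after twist: x -0.2 y 51.1 z -0.7 mm twist -0.10 deg
731.0
[1.13257117 2.31714036] -0.17673612662167984 0.13047195971012115
```

View pics/ovB0.png

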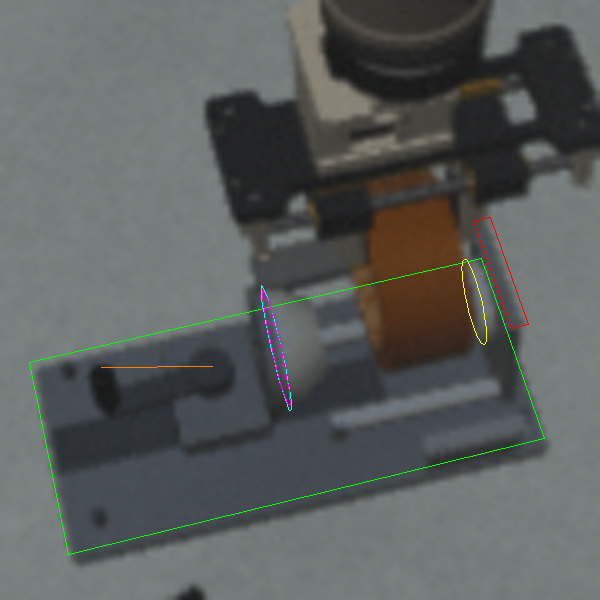

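The roll hangs above the bars at about (415,290), between the stub at about (475,300) and the hub at about (300,350), with clearance to both. Lowering, watching the force.

>>> arm_command:
  deltas:
    - [0,0.015,0,0]
    - [0,0.015,0,0]
    - [0,0.012,0,0]
    - [0,0.005,0,0]
    - [0,0,0,0]

```text
time: 8.85
tool_pos: [534.8, -90.2, 110.6]
tcp_rot: [-1.571, 0.0, -0.084]
contact_force: [-1.0, -0.1, -1.0]
grip_width: 47.6
```

>>> arm_command:
  deltas:
    - [0,0.002,0,0]
    - [0,0,0,0]

```text
time: 9.05
tool_pos: [535.2, -90.4, 109.1]
tcp_rot: [-1.571, -0.001, -0.084]
contact_force: [0.2, 0.3, -2.3]
grip_width: 47.7
```

>>> arm_command:
  deltas:
    - [0,0.002,0,0]
    - [0,0,0,0]

```text
time: 9.25
tool_pos: [535.4, -90.5, 108.2]
tcp_rot: [-1.571, -0.002, -0.083]
contact_force: [-2.1, -1.3, 6.1]
grip_width: 47.7
```

>>> arm_command:
  deltas:
    - [0,0.001,0,0]
    - [0,0,0,0]

```text
time: 9.45
tool_pos: [535.5, -90.5, 108.1]
tcp_rot: [-1.571, -0.003, -0.083]
contact_force: [-4.6, 0.7, 13.8]
grip_width: 47.5
```

The roll is on the bars, with 8–16 N upward on the tool. I open part-way so the fingers clear the cheek and hub.

>>> arm_command:
  deltas:
    - [0,0,0,0]
    - [0,0,0,0]
    - [0,0,0,0]
    - [0,0,0,0]
  claw: 85

```text
time: 9.85
tool_pos: [534.9, -90.3, 105.6]
tcp_rot: [-1.571, 0.0, -0.084]
contact_force: [-0.1, -0.5, -0.1]
grip_width: 61.5
```

>>> arm_command:
  deltas:
    - [0,-0.01,0,0]
    - [0,-0.02,0,0]
    - [0,-0.03,0,0]
    - [0,-0.03,0,0]
    - [0,0,0,0]

```text
time: 10.35
tool_pos: [537.1, -90.9, 200.6]
tcp_rot: [-1.573, -0.009, -0.083]
contact_force: [0.3, -0.5, 1.0]
grip_width: 61.4
```

Run:
```python
from d import *
from ov import *
from fit import *
delta(534.8,-91,107,-0.083)
S=cap('scene')
m=obs_amber(S,[535,-92,72],25); print(m.sum())
x,f=fit(lambda v:cyl(v[0],v[1],72,v[2]/50,52),[(S,m)],[535,-92,-4],[8,8,5]); print(x[:2],x[2]/50,f)
```

```text
t 10.35 pos [537.1 -90.9 200.6] rot [-1.573 -0.009 -0.083] F [ 0.3 -0.5  1. ] w 61.4
in axes after twist: x -2.3 y 93.6 z -0.3 mm twist -0.02 deg
683.0
[534.38960889 -90.51271192] -0.13851709175147575 0.10377012938261032
```

Released. The fit puts the roll at (534.4,-90.5), on the bars. Next I close the gripper, move behind the flange and descend.

>>> arm_command:
  deltas:
    - [0,0,-0.023,0]
    - [-0.001,0,-0.025,0]
    - [-0.001,0,-0.025,0]
    - [0,0,-0.025,0]
    - [0,0,-0.016,0]
  claw: 255

```text
time: 10.9
tool_pos: [522.7, -205.1, 194.8]
tcp_rot: [-1.57, 0.002, -0.085]
contact_force: [-0.6, -0.2, -0.5]
grip_width: 25.7
```

>>> arm_command:
  deltas:
    - [0,0.02,0,0]
    - [0,0.02,0,0]
    - [0,0,0,0]
    - [0,0,0,0]
    - [0,0,0,0]

```text
time: 11.4
tool_pos: [523.9, -203.8, 156.6]
tcp_rot: [-1.571, -0.001, -0.083]
contact_force: [-0.0, 0.5, 0.6]
grip_width: 0.3
```

Run:
```python
from d import *
from ov import *
delta(525.4,-204.5,92,-0.083)
overlay([('scene',(235,150,120,120))],[537,-65],-0.083,76,0.02,'ovC',5)
```

```text
t 11.4 pos [ 523.9 -203.8  156.6] rot [-1.571e+00 -1.000e-03 -8.300e-02] F [-0.   0.5  0.6] w 0.3
in axes after twist: x 1.5 y 64.6 z -0.6 mm twist -0.01 deg
```

View pics/ovC0.png

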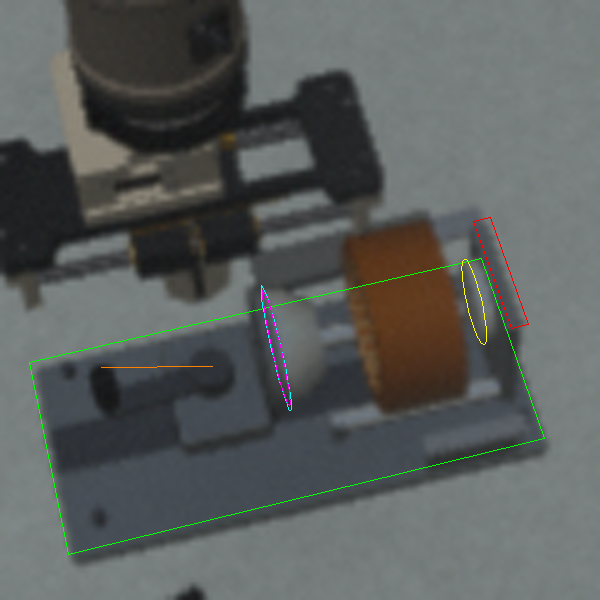

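The roll stands on the bars at about (405,320). The closed fingers at about (200,290) are above the gap between flange and knob. Descending.

>>> arm_command:
  deltas:
    - [0.001,0.02,0,0]
    - [0,0.02,0,0]
    - [0,0.015,0,0]
    - [0,0.008,0,0]
    - [0,0,0,0]

```text
time: 11.95
tool_pos: [524.2, -203.6, 92.4]
tcp_rot: [-1.57, 0.001, -0.083]
contact_force: [0.1, 0.3, -0.8]
grip_width: 0.4
```

>>> arm_command:
  deltas:
    - [0,0,0.004,0]
    - [0,0,0.004,0]
    - [0,0,0.004,0]
    - [0,0,0.004,0]
    - [0,0,0.004,0]

```text
time: 12.45
tool_pos: [526.6, -184.2, 93.5]
tcp_rot: [-1.572, -0.002, -0.083]
contact_force: [-0.1, -3.7, 3.4]
grip_width: 0.5
```

Contact at about -3.7 N. Pushing on.

>>> arm_command:
  deltas:
    - [0,0,0.005,0]
    - [0,0,0.005,0]
    - [0,0,0.005,0]
    - [0,0,0.005,0]
    - [0,0,0.005,0]

```text
time: 12.95
tool_pos: [528.5, -158.6, 92.8]
tcp_rot: [-1.571, -0.001, -0.083]
contact_force: [1.7, -2.2, 2.7]
grip_width: 0.7
```

>>> arm_command:
  deltas:
    - [0,0,0.004,0]
    - [0,0,0.004,0]
    - [0,0,0.004,0]
    - [0,0,0.004,0]
    - [0,0,0.004,0]

```text
time: 13.45
tool_pos: [529.9, -139.0, 92.7]
tcp_rot: [-1.571, -0.0, -0.083]
contact_force: [3.0, -4.9, 1.9]
grip_width: 0.3
```

>>> arm_command:
  deltas:
    - [0,0,0.004,0]
    - [0,0,0.004,0]
    - [0,0,0.003,0]
    - [0,0,0.003,0]
    - [0,0,0.003,0]

```text
time: 13.95
tool_pos: [531.4, -122.2, 92.6]
tcp_rot: [-1.571, -0.0, -0.084]
contact_force: [2.6, -5.2, 1.2]
grip_width: -0.0
```

>>> arm_command:
  deltas:
    - [0,0,0.003,0]
    - [0,0,0.003,0]
    - [0,0,0.002,0]
    - [0,0,0.002,0]
    - [0,0,0,0]

```text
time: 14.45
tool_pos: [531.8, -118.4, 92.9]
tcp_rot: [-1.581, -0.001, -0.083]
contact_force: [-2.4, -31.8, -1.1]
grip_width: 0.5
```

>>> arm_command:
  deltas:
    - [0,0,0.002,0]
    - [0,0,0.001,0]
    - [0,0,0.001,0]
    - [0,0,0,0]

```text
time: 14.85
tool_pos: [531.9, -118.2, 93.0]
tcp_rot: [-1.586, -0.001, -0.083]
contact_force: [-5.8, -47.7, -2.0]
grip_width: 0.4
```

>>> arm_command:
  deltas:
    - [0,0,-0.005,0]
    - [0,0,-0.006,0]
    - [0,0,-0.01,0]
    - [0,0,0,0]

```text
time: 15.25
tool_pos: [529.9, -129.2, 92.2]
tcp_rot: [-1.57, 0.002, -0.084]
contact_force: [0.5, 0.2, 0.2]
grip_width: 0.6
```

Run:
```python
from d import *
from ov import *
from fit import *
delta(525.4,-204.5,92,-0.083)
S=cap('scene'); m=obs_amber(S,[537,-67,72],25)
x,f=fit(lambda v:cyl(v[0],v[1],72,v[2]/50,52),[(S,m)],[537,-67,-4],[8,8,5]); print(m.sum(),x[:2],x[2]/50,f)
overlay([('scene',(235,150,120,120))],[537,-65],-0.083,0,0.02,'ovD',5)
```

```text
t 15.25 pos [ 529.9 -129.2   92.2] rot [-1.57   0.002 -0.084] F [0.5 0.2 0.2] w 0.6
in axes after twist: x 1.7 y 0.2 z -75.4 mm twist -0.06 deg
543.0 [545.19490085 -64.89697816] -0.2748307441526622 0.30605432391166687
```

View pics/ovD0.png

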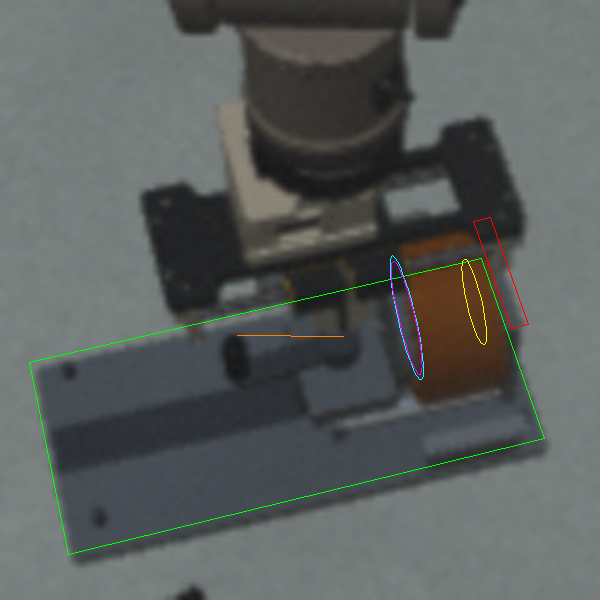

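Run:
```python
from ov import *
S=cap('scene')
k=lambda u,v,z: pix2w(S,(235+(u+.5)/5-.5,150+(v+.5)/5-.5),z)
for n,a,b,z in(('knob',(104,372),(234,343),96),('boss',(212,370),(343,345),68),('blockcorner',(187,447),(315,417),50)):
    A,B=k(*a,z),k(*b,z); print(n,A.round(1),B.round(1),np.linalg.norm(A-B).round(1))
```

```text
knob [ 525.5 -261.8   96. ] [ 532.2 -189.5   96. ] 72.6
boss [ 528.  -203.2   68. ] [ 537.7 -128.8   68. ] 75.0
blockcorner [ 560.3 -229.3   50. ] [ 566.6 -156.    50. ] 73.6
```

Knob, boss and block have all moved about 73–75 mm, and the stop was stiff, so the carriage is home. The boss is at y of about -128 (expected -127) and the knob at about (531,-188). Next I go to the -x side of the knob.

>>> arm_command:
  deltas:
    - [0,-0.02,0,0]
    - [0,-0.02,0,0]
    - [-0.012,0,-0.02,0]
    - [-0.012,0,-0.02,0]
    - [-0.002,0,-0.02,0]

```text
time: 15.9
tool_pos: [498.7, -186.0, 132.8]
tcp_rot: [-1.57, 0.001, -0.082]
contact_force: [-0.5, -0.4, -0.4]
grip_width: 0.5
```

>>> arm_command:
  deltas:
    - [0,0.02,0,0]
    - [0,0.02,0,0]
    - [0,0.01,0,0]
    - [0,0,0,0]

```text
time: 16.3
tool_pos: [499.0, -185.7, 81.4]
tcp_rot: [-1.569, 0.003, -0.083]
contact_force: [0.1, 1.0, 0.0]
grip_width: 0.3
```

Run:
```python
from d import *
from ov import *
delta(503,-187.5,82,-0.083)
overlay([('scene',(235,150,120,120))],[537,-65],-0.083,0,0.1,'ovE',5)
```

```text
t 16.3 pos [ 499.  -185.7   81.4] rot [-1.569  0.003 -0.083] F [0.1 1.  0. ] w 0.3
in axes after twist: x 4.2 y -0.6 z -1.5 mm twist 0.01 deg
```

View pics/ovE0.png

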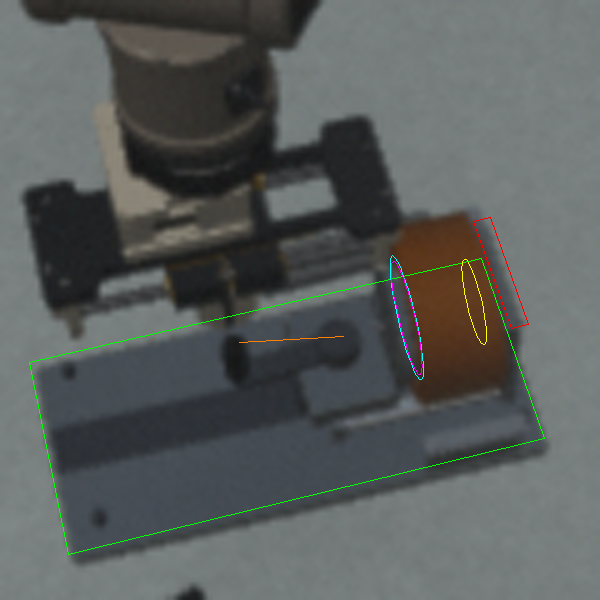

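The flange sits against the roll, so the carriage is home, and the fingers at about (225,310) are on the robot's side of the knob at (235,360). Now I push the knob round its arc.

>>> arm_command:
  deltas:
    - [0.007,-0.004,-0.003,0]
    - [0.007,0,-0.003,0]
    - [0.005,0,0,0]
    - [0.005,0,0,0]
    - [0.005,0,0,0]

```text
time: 16.85
tool_pos: [528.4, -194.9, 86.7]
tcp_rot: [-1.57, 0.0, -0.083]
contact_force: [-1.9, 0.7, -0.1]
grip_width: 0.5
```

>>> arm_command:
  deltas:
    - [0.0055,0,0.002,0]
    - [0.0055,0,0.002,0]
    - [0.005,0,0.0035,0]
    - [0.005,0,0.0035,0]
    - [0,0,0,0]

```text
time: 17.35
tool_pos: [550.8, -185.3, 86.6]
tcp_rot: [-1.571, -0.001, -0.083]
contact_force: [-1.1, 0.4, -0.2]
grip_width: 0.2
```

>>> arm_command:
  deltas:
    - [0.004,0,0.004,0]
    - [0.004,0,0.0045,0]
    - [0.0035,0,0.004,0]
    - [0.0035,0,0.0035,0]
    - [0,0,0,0]

```text
time: 17.85
tool_pos: [565.7, -169.6, 86.5]
tcp_rot: [-1.569, 0.002, -0.083]
contact_force: [-4.1, 3.0, 2.3]
grip_width: 0.4
```

Run:
```python
from d import *
from ov import *
delta(503,-187.5,82,-0.083)
o=bot.get_obs()['tool_pos']; d=o[:2]-[531.9,-126.8]; a=-.083; print('rel pivot',d@[np.cos(a),np.sin(a)],d@[-np.sin(a),np.cos(a)])
overlay([('scene',(235,150,120,120))],[537,-65],-0.083,0,0.9,'ovF',5)
```

```text
t 17.85 pos [ 565.7 -169.6   86.5] rot [-1.569  0.002 -0.083] F [-4.1  3.   2.3] w 0.4
in axes after twist: x -61.0 y 4.5 z -23.0 mm twist 0.02 deg
rel pivot 37.276888826985505 -39.87346095378047
```

View pics/ovF0.png

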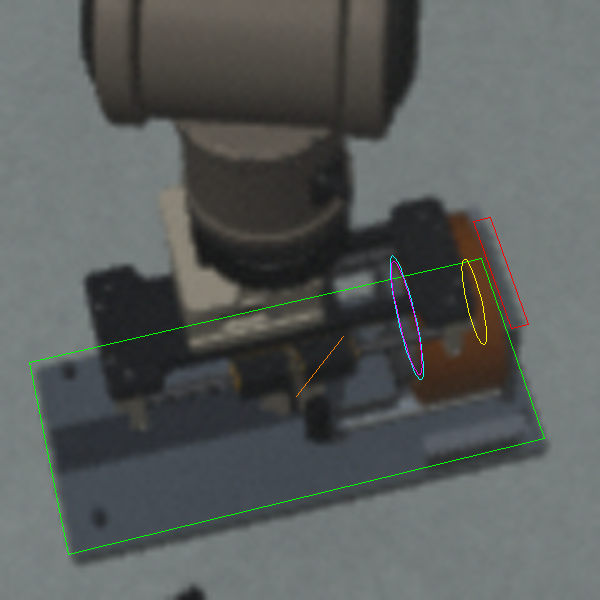

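The lever is about 1.1 rad across, with the knob at (320,405). To finish cleanly I go round behind the knob and push it to +y.

>>> arm_command:
  deltas:
    - [-0.005,0,-0.006,0]
    - [0,0,-0.02,0]
    - [0.01,0,0,0]
    - [0.012,0,0,0]
    - [0,0,0.005,0]

```text
time: 18.4
tool_pos: [583.2, -194.2, 86.9]
tcp_rot: [-1.571, -0.003, -0.084]
contact_force: [-0.2, 0.5, 0.1]
grip_width: 0.2
```

>>> arm_command:
  deltas:
    - [0,0,0.005,0]
    - [0,0,0.005,0]
    - [0,0,0.005,0]
    - [0,0,0.004,0]
    - [0,0,0.004,0]

```text
time: 18.9
tool_pos: [583.6, -170.4, 87.0]
tcp_rot: [-1.571, -0.001, -0.083]
contact_force: [1.5, -2.4, 0.3]
grip_width: 0.3
```

>>> arm_command:
  deltas:
    - [0,0,0.003,0]
    - [0,0,0.003,0]
    - [0,0,0.002,0]
    - [0,0,0.002,0]
    - [0,0,0,0]

```text
time: 19.4
tool_pos: [584.1, -160.3, 86.6]
tcp_rot: [-1.57, 0.0, -0.083]
contact_force: [0.5, -1.1, -0.5]
grip_width: 0.4
```

>>> arm_command:
  deltas:
    - [0,0,0.002,0]
    - [0,0,0.001,0]
    - [0,0,0,0]

```text
time: 19.7
tool_pos: [584.3, -158.7, 86.7]
tcp_rot: [-1.572, -0.0, -0.084]
contact_force: [-0.4, -5.2, -0.6]
grip_width: 0.1
```

>>> arm_command:
  deltas:
    - [0,0,0.001,0]
    - [0,0,0.001,0]
    - [0,0,0,0]

```text
time: 20.0
tool_pos: [584.4, -158.3, 86.8]
tcp_rot: [-1.575, -0.0, -0.084]
contact_force: [-2.0, -11.9, -1.0]
grip_width: 0.6
```

>>> arm_command:
  deltas:
    - [0,0,0.001,0]
    - [0,0,0,0]

```text
time: 20.2
tool_pos: [584.4, -158.1, 86.8]
tcp_rot: [-1.576, -0.0, -0.084]
contact_force: [-1.3, -14.2, -1.0]
grip_width: 0.5
```

Hard stop: the force climbs with no motion. I back off, rise clear and check.

>>> arm_command:
  deltas:
    - [0,0,-0.006,0]
    - [0,0,-0.01,0]
    - [0,-0.03,0,0]
    - [0,-0.04,0,0]
    - [0,-0.04,0,0]

```text
time: 20.7
tool_pos: [582.8, -170.4, 197.4]
tcp_rot: [-1.569, 0.002, -0.084]
contact_force: [-0.2, -0.8, 0.2]
grip_width: 0.2
```

>>> arm_command:
  deltas:
    - [-0.04,0,0,0]
    - [-0.04,0,0,0]
    - [-0.04,0,0,0]
    - [-0.04,0,0,0]
    - [0,0,0,0]

```text
time: 21.2
tool_pos: [419.3, -155.8, 196.3]
tcp_rot: [-1.569, 0.004, -0.084]
contact_force: [0.8, 0.1, 0.7]
grip_width: -0.0
```

Run:
```python
from d import *
from ov import *
from fit import *
delta(503,-187.5,82,-0.083)
S=cap('scene'); m=obs_amber(S,[537,-67,72],25)
x,f=fit(lambda v:cyl(v[0],v[1],72,v[2]/50,52),[(S,m)],[537,-67,-4],[8,8,5]); print(m.sum(),x[:2],x[2]/50,f)
overlay([('scene',(235,150,120,120))],[537,-65],-0.083,0,1.57,'ovG',5)
```

```text
t 21.2 pos [ 419.3 -155.8  196.3] rot [-1.569  0.004 -0.084] F [0.8 0.1 0.7] w -0.0
in axes after twist: x 86.0 y 114.3 z -24.7 mm twist -0.08 deg
640.0 [535.46893979 -65.79309322] -0.170268728906292 0.16806641221046448
```

View pics/ovG0.png

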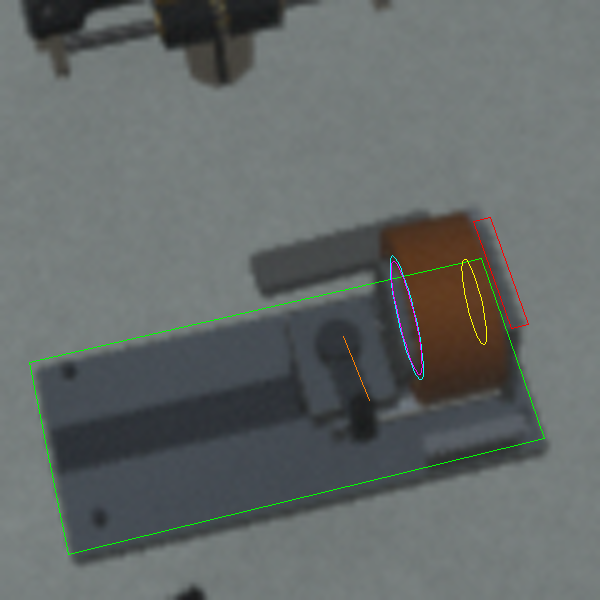

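The lever lies straight across, boss (338,342) to knob (363,403), parallel to the drawn 1.57 rad line. The roll is seated at (535.5,-65.8) against the cheek, and the flange-stop and lever-stop readings agree to about 0.7 mm. I'll do a quick check of the bystanders and then hand in.

Run:
```python
from h import *
S=cap('scene'); a=cv2.imread('pics/scene0.png')[:,:,::-1].astype(int)
d=(np.abs(S['img'].astype(int)-a).max(2)>45).astype(np.uint8)
n,l,s,c=cv2.connectedComponentsWithStats(cv2.morphologyEx(d,cv2.MORPH_OPEN,np.ones((3,3))))
print([s[i].tolist() for i in range(1,n) if s[i,4]>12])
print(bot.get_obs()['contact_force'].round(1)); print(job.close_job())
```

```text
[[249, 0, 5, 5, 23], [277, 0, 10, 10, 74], [297, 0, 6, 9, 50], [441, 0, 8, 3, 23], [331, 5, 20, 10, 141], [421, 7, 28, 35, 469], [278, 13, 17, 7, 100], [307, 14, 58, 66, 2384], [253, 23, 7, 8, 37], [465, 23, 8, 4, 28], [445, 24, 5, 3, 15], [293, 30, 8, 13, 72], [454, 30, 8, 12, 67], [233, 37, 37, 53, 869], [256, 39, 7, 10, 42], [302, 44, 4, 7, 26], [266, 52, 19, 27, 372], [283, 53, 10, 28, 190], [237, 95, 78, 72, 2061], [276, 110, 7, 5, 32], [281, 113, 8, 8, 50], [390, 187, 21, 35, 586], [315, 193, 19, 23, 247], [410, 208, 5, 9, 33], [319, 223, 13, 8, 72], [254, 224, 5, 8, 33], [305, 231, 5, 4, 18]]
[0.6 0.3 0.2]
the job is handed in; nothing more can be done
None
```

The full roll is in the dispenser, the carriage is pushed home and the lock lever is swung across. I handed the job in at about 21 s; the hand-in gives no verdict.

**What I did:** I gripped the far amber roll in the tray across its width (47.8 mm measured), set it on the bars and let go. I then pushed the carriage about 74 mm to a stiff stop at up to about 48 N. Last, I swung the lever round until it met its stop.

**Last checks:**
- **Roll:** the image fit puts it at (535.5, -65.8), and my seat estimate is (537, -65).
- **Carriage and lever:** in the last picture the carriage is where the push left it and the lever is straight across. The finger positions at the two stops agree to about 0.7 mm.
- **Other things:** comparing the scene with the first picture shows changes only at the arm, the emptied tray pocket and the dispenser. Nothing touches the gripper.

**What disagreed:** the roll angle from the scene camera alone read -0.17 rad, against -0.083 rad for the dispenser. That camera's fit read about 0.08 rad low on the roll in the tray, so I took it as bias, not a real tilt. My early estimates of how far the carriage was drawn out ranged from 72 to 76 mm.

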